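# Fit the price marker and present the serving dish

### The arm

A 7-joint arm with a two-finger parallel gripper is mounted at the origin on the work surface. World frame = base frame: x ahead of the robot, y to its left, z up, the work surface at z = 0. Lengths are in m, angles in rad, forces in N, time in s.
With the tool pointing down it reaches from about 0.425 to 0.875 m from the base axis. Payload 9.9 kg.
Tool frame: the origin (TCP) lies at the very end of the fingers, on their centre line; the grasp point (between the pads) lies 19 mm behind it; z points along the fingers, y is the line along which they close (so a half turn about z gives the same grasp; the last joint's range is limited). The gripper opens to 85 mm and grips with 20 to 120 N. Pads are 22 mm wide; open, the fingers measure 114 mm over their backs; the gripper's body (76 mm by 85 mm) begins 54 mm behind the grasp point. The pads swing forward as they close: fully open they stand 13 mm farther back than shut.
Start: joints at [1.168, 0.576, 0.025, 1.437, -0.015, 1.129, -0.057], TCP at [0.212, -0.641, 0.231] pointing down, gripper open.
Joint ranges: [-2.76, 2.76], [-0.34, 2.15], [-1.52, 1.57], [0.19, 2.46], [-1.09, 4.23], [0.17, 1.99], [-2.82, 2.82]. Speed limits (rad/s): [2.22, 2.22, 3.01, 3.01, 3.14, 3.14, 3.14].

### API

Orientations are given as a unit quaternion [w, x, y, z].
In Python, from bench import * gives the robot as it stands.
- The arm moves only by the tool step_arm, never from a script. Its argument "increments" is one flat list of numbers, 6 for each row, row after row: the shift along the world's x, y, z in mm, then the turn, a rotation vector about the world's x, y, z in degrees. In form: [tx, ty, tz, ax, ay, az, tx, ty, tz, ax, ay, az, ...]. A call has exactly 5 rows; each row shifts and turns the commanded pose from where the row before left it; what a row does not reach is not made up. A row lasts 1/8 s, in which the tool goes at most 62.5 mm and 10.7 degrees, less where a joint would pass 70% of its speed; a pose out of reach is approached as far as the arm can. A call is refused whole if a number of a shift passes 62.5 or a number of a turn 10.7, either way. A call with a gripper value outside its range is refused whole. "grip" is the opening, from 0 (shut) to 1 (fully open), set as the call begins (left out, the last holds). The fingers move at their own pace and stop on an object; the grip force is fixed at half the most. Time passes only in rows, so rows that do not move let the fingers close, or fill a call up. It gives the time, the measured TCP pose, the force, the opening and the grip force at its end, in the units of the state.
- state(): the state, without advancing time (a new reading comes with each control period).
- grab_frame(name): name is "side" or "top" or "wrist"; returns a dict with "image" (420x560x3 uint8, red, green, blue), "z_map" (420x560 float32, m along the optical axis (not along the pixel's ray), 0 where there is no reading), "fov_y" (degrees; the focal length in pixels is half the picture's height over the tangent of half this angle, whatever the lens; pixels are square), "cx", "cy" (the principal point, pixels), "cam_to_world" (4x4, takes a point from camera to world coordinates). Camera axes: x right, y down, z forward; pixel columns grow to the right and rows downward; lengths in m; the calibration is good to about 2 mm. A picture is of the moment at which its call begins.
- finish_job(): hands the job in; it is judged then, once.
The state is a dict: "time_s": time; "q": joint angles; "qd": joint speeds; "joint_torque": joint torques, N m; "tcp_pos": TCP position; "tool_rot": TCP orientation; "force": force on the tool from outside, world axes, zero at the start; "ft_torque": the same for the moment, N m; "opening": finger opening in m; "finger_force": force on a finger pad.
Only numpy, scipy, OpenCV 4.12 (cv2) and the standard library are available. Lean on these libraries where they do the work, as an engineer would, in place of code of your own. Each camera call takes 0.05 s, during which the arm holds its last target. There are 200 camera calls.

### The job

Stand the wooden price marker in the slotted block of the serving dish and press it down firmly until it is fully home, then let go of it. Then pick the dish up by its hoop handle, about 10 cm straight up, and only once it is in the air turn it about a quarter turn so that the marker end points squarely to the customers' side of the table (straight away from the robot), gently and level, so that the loose sweet dough ball stays in the middle of the dish. Finish while still holding the dish up there, level and still; never touch the ball, and leave the cake box, the jar and the tin alone.

Things in the scene. Friction and masses are not known exactly. Their poses are not given: they have to be found in the camera images.
- dish: Loose round wooden serving dish, 0.4 to 0.6 kg, 180 mm across, rim 22 mm high, hollowed to a shallow cone (8 degree slope). Origin: centre of its underside. +x points to the marker end, where a block (46 x 60 x 26 mm high) centred 108 mm from the dish's centre also stands on the table; z up. At the start +x points roughly to world +y (within 0.4 rad).
- dish_grip (a point): Centre of the straight grip bar of the dish's rigid hoop handle, over the dish's centre, 112 mm above its underside. Bar: flat-sided wood, 14 mm thick along the dish's x, 24 mm high, 178 mm long along its y, on two thin steel posts 81 mm either side of the middle. Pinch its middle across the 14 mm. Axes as the dish.
- dish_middle (a point): Lowest point of the dish's hollow, at its centre, 10 mm above its underside. Same axes as the dish.
- dish_slot (a point): Centre of the mouth of the recess in the dish's block, at the block's top face, 26 mm above the dish's underside and 108 mm from its centre. The recess is 28 mm along the dish's x, 38 mm along its y, 16 mm deep, slightly chamfered. Same axes as the dish.
- marker_center (a point): Centre of the upright wooden price marker (60 g, 60 mm tall), 30 mm up. From below: foot 24 (x) x 34 (y) x 14 mm high, narrowing by 2 mm a side at its tip, fits the recess either way round, y along the dish's y; shoulder 34 x 46 x 6 mm, rests on the block when home; plaque 14 x 40 x 40 mm. Home: this point 16 mm above the slot mouth. Held across the plaque's 40 mm, the gripper clears the hoop.
- ball_center (a point): Centre of the loose ball of sweet dough, baked hard, 40 mm across, 40 g, lying in the middle of the dish (its centre 20 mm above dish_middle); it rolls freely. Not to be touched.
- customer_side (a point): A fixed reference point on the bare table top beyond the dish, towards the customers' side; nothing stands there; its x axis points straight away from the robot (world +x), z up.
- cake_box: Bystander: closed cardboard cake box 150 x 180 x 65 mm, origin at the centre of its underside.
- jar: Bystander: closed glass jar, 68 mm across, 85 mm tall, origin at the centre of its underside.
- tin: Bystander: closed tin, 80 mm across, 70 mm tall, origin at the centre of its underside.
- marker: The price marker's own frame: origin at the centre of its underside, axes as marker_center.

How it is judged:
By the outcome, as a careful person would: the job done as asked, in the order asked, and still so for the second after the job is handed in, while the arm keeps its last pose, push and grip.
It also fails if it takes over 72 s, if anything falls off the work surface, if the arm or the gripper's body presses on something with over 40 N, if the wrist force passes 120 N, or if a joint passes its speed limit or range.

## Working session

There is one attempt and no reset: what is moved stays moved. The work goes in short steps, Python scripts to look and compute and a tool call to move; the robot and the scene stay as the last step left them, time stands still between calls to the robot, and variables do not carry over. Pictures are saved under pics/ and viewed, at most 10 in all, crops included, and the job is handed in when it is done.

Besides the shell and the picture viewer there is one more tool, called after "Emit:" as name(argument=value, ...), one argument or row to a line, values as JSON. step_arm: Moves the arm, as the interface text tells. Its arguments: {"type":"object","properties":{"increments":{"type":"array","items":{"type":"number"}},"grip":{"type":"number"}},"required":["increments"]}

```bash
mkdir -p pics; ls; cat > h.py <<'E'
from bench import *
import numpy as np, cv2
def grab(n,save=None):
    f=grab_frame(n)
    if save: cv2.imwrite('pics/'+save,f['image'][:,:,::-1])
    return f
def cloud(f):
    z=f['z_map'];h,w=z.shape;fl=h/2/np.tan(np.radians(f['fov_y'])/2)
    v,u=np.mgrid[:h,:w]
    P=np.stack([(u-f['cx'])/fl*z,(v-f['cy'])/fl*z,z],-1)
    T=np.array(f['cam_to_world']);P=P@T[:3,:3].T+T[:3,3];P[z==0]=np.nan
    return P
E
python3 - <<'E'
from h import *
a=grab('top','top0.png');b=grab('side','side0.png')
for f in(a,b):
    print(f['fov_y'],f['cx'],f['cy'],np.round(f['cam_to_world'],3).tolist())
im=np.hstack([cv2.resize(x['image'],(400,300)) for x in(a,b)])
cv2.imwrite('pics/both0.png',im[:,:,::-1]);s=state();print(s)
E
```

```text
pics
48.6483774553517 281.5975588352024 207.73424763750117 [[-0.02, -0.986, 0.164, 0.394], [-1.0, 0.02, 0.0, 0.056], [-0.004, -0.164, -0.986, 1.323], [0.0, 0.0, 0.0, 1.0]]
45.593570699084474 279.9589068312564 204.198248377362 [[0.996, -0.075, 0.056, 0.554], [-0.093, -0.72, 0.688, -0.756], [-0.011, -0.69, -0.723, 0.996], [0.0, 0.0, 0.0, 1.0]]
{'time_s': 0.1, 'q': array([ 1.16819912,  0.57644223,  0.02488984,  1.4378142 , -0.01499804,
        1.12898679, -0.05647879]), 'qd': array([ 0.00105349, -0.00235291, -0.00018684, -0.00223302, -0.00076837,
        0.00085769,  0.00077508]), 'joint_torque': array([ 6.42406871e-03, -7.67301679e+01,  2.25797765e+00, -2.86601007e+01,
        1.58211304e-02,  8.75152851e-03, -5.71408520e-05]), 'tcp_pos': array([ 0.2114209 , -0.64061878,  0.2305372 ]), 'tool_rot': array([-7.13873516e-04,  9.87321142e-01,  1.58733821e-01, -1.65086746e-04]), 'force': array([0.06793135, 0.66069937, 0.30512963]), 'ft_torque': array([-0.01170615, -0.04614902, -0.02218887]), 'finger_force': 0.0, 'opening': 0.08500301564219914}
```

View pics/top0.png

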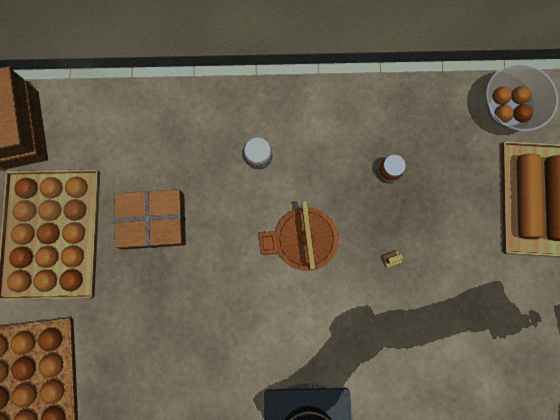

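View pics/side0.png

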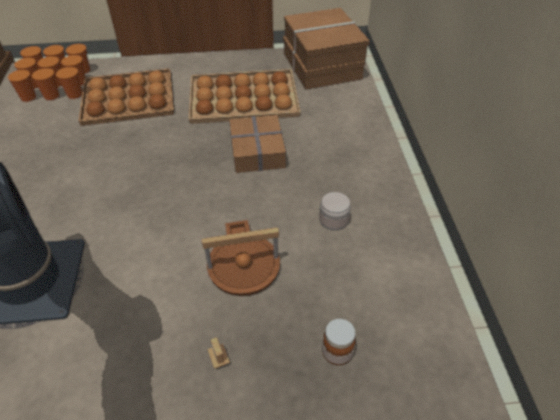

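The top picture shows the dish at about (305,238), with its block to the left at (268,243) and the bar running through (308,236). The marker stands at (392,259). The side picture shows the ball in the middle at (243,260) and the marker at (218,352).

```bash
python3 - <<'E'
from h import *
def an(Q,t):
    (c,s,a)=cv2.minAreaRect((Q[:,:2]*1000).astype(np.float32)); print(t,len(Q),np.round(c,1),np.round(s,1),round(a,1),'z',np.round(np.nanpercentile(Q[:,2],[5,50,95])*1000,1))
for n,bx in(('top',dict(bar=(295,195,320,275),dish=(255,195,345,275),mk=(375,245,410,272))),('side',dict(bar=(195,215,285,300),dish=(195,215,285,300),mk=(205,335,232,370)))):
    f=grab(n);P=cloud(f)
    def sel(k,lo,hi):
        x0,y0,x1,y1=bx[k];Q=P[y0:y1,x0:x1].reshape(-1,3);return Q[(Q[:,2]>lo)&(Q[:,2]<hi)]
    an(sel('bar',.115,.135),n+' bar')
    an(sel('mk',.05,.07),n+' plaque top');an(sel('mk',.012,.027),n+' shoulder')
    Q=sel('dish',.010,.034);an(Q,n+' dish+block')
    x0,y0,x1,y1=bx['dish'];I=P[y0:y1,x0:x1]
    Q=sel('dish',.018,.03)
    # block points: far +y
    c=sel('bar',.115,.135).mean(0); d=np.hypot(*(Q-c)[:,:2].T); B=Q[(d>.097)&(Q[:,1]>c[1])]; an(B,n+' block'); print(c)
    Q=sel('dish',.016,.03);d=np.hypot(*(Q-c)[:,:2].T);R=Q[d<.097]; print('circ',cv2.minEnclosingCircle((R[:,:2]*1000).astype(np.float32)))
E
```

```text
top bar 375 [522.3 -10.9] [176.7  14.3] 5.5 z [119.1 123.5 127. ]
top plaque top 83 [ 459.9 -248.4] [14.3 39.8] 16.9 z [54.3 59.8 63.4]
top shoulder 122 [ 460.  -249.5] [33.2 46.2] 16.7 z [15.7 19.5 23.9]
top dish+block 2939 [520.4  10. ] [175.3 219.6] 4.4 z [12.7 19.1 26.2]
top block 148 [511.5 100.5] [60.2 37.5] 4.8 z [20.7 25.9 29.3]
[ 0.52114421 -0.01085434  0.12332282]
circ ((521.2628784179688, -7.25244140625), 93.07560729980469)
side bar 469 [520.4 -11.8] [177.6  17.5] 5.2 z [116.2 121.3 124.4]
side plaque top 139 [ 458.5 -250.8] [14.5 41. ] 16.5 z [52.7 57.7 61.1]
side shoulder 212 [ 458.5 -250.5] [34.  49.6] 18.0 z [14.8 18.3 22.2]
side dish+block 3085 [510.7   4. ] [179.7 216.4] 36.2 z [11.4 17.  23.8]
side block 157 [509.4 101.2] [59.8 40.6] 7.0 z [19.8 23.5 26.8]
[ 0.51949696 -0.01370295  0.12099206]
circ ((519.181640625, -9.314745903015137), 92.68411254882812)
```

Emit:
step_arm(
  increments=[25, 39, -9, 0, 0, 0, 25, 39, -9, 0, 0, 0, 25, 39, -9, 0, 0, 0, 25, 39, -9, 0, 0, 0, 25, 39, -9, 0, 0, -1.5],
  grip=1,
)

```text
time_s: 0.82
tcp_pos: [0.3372, -0.4446, 0.186]
tool_rot: [-0.0, 0.989, 0.146, 0.0]
force: [0.4, -0.6, -0.0]
opening: 0.0852
finger_force: 0.0
```

Emit:
step_arm(
  increments=[25, 39, -9, 0, 0, 0, 25, 39, -9, 0, 0, 0, 25, 39, -9, 0, 0, 0, 25, 39, -9, 0, 0, 0, 23, 39, -9, 0, 0, 0],
)

```text
time_s: 1.45
tcp_pos: [0.4604, -0.2497, 0.1411]
tool_rot: [0.0, 0.989, 0.146, 0.0]
force: [1.0, 0.4, 0.5]
opening: 0.0855
finger_force: 0.0
```

```bash
python3 - <<'E'
from h import *
f=grab('wrist','w1.png');s=state();print(s['time_s'],s['tcp_pos'],s['tool_rot'],s['q'])
P=cloud(f);Q=P.reshape(-1,3)
for lo,hi in((.05,.07),(.012,.027)):
    k=(Q[:,2]>lo)&(Q[:,2]<hi)&(np.hypot(Q[:,0]-.459,Q[:,1]+.25)<.05);print(k.sum())
    if k.sum()>5:print(cv2.minAreaRect((Q[k,:2]*1000).astype(np.float32)),np.median(Q[k,2]))
E
```

```text
1.5 [ 0.46358902 -0.24296468  0.13999256] [-1.94871744e-03  9.88788806e-01  1.49305761e-01  8.30443071e-04] [ 0.40768411  0.46010453 -0.01675967  1.95144788  0.00486438  0.73069189
 -0.88202206]
1359
((459.1351318359375, -247.59458923339844), (14.984992980957031, 39.97147750854492), 18.59544563293457) 0.06048429845102621
988
((464.3805236816406, -245.95408630371094), (23.20943260192871, 46.05671310424805), 16.177621841430664) 0.020791207257957023
```

View pics/w1.png

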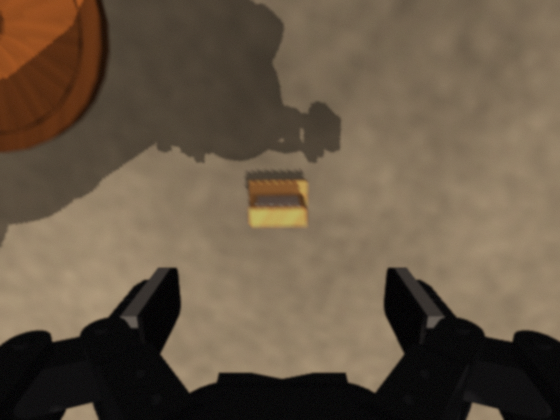

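The wrist picture shows the marker at (278,204), centred between the open fingers and square to them. I'll descend and grip it.

Emit:
step_arm(
  increments=[0, 0, 0, 0, 0, 0, 0, 1, -25, 0, 0, 0.5, 0, 0, -25, 0, 0, 0, 0, 0, -25, 0, 0, 0, 0, 0, -15, 0, 0, 0],
)

```text
time_s: 2.12
tcp_pos: [0.4586, -0.2512, 0.0504]
tool_rot: [0.0, 0.989, 0.149, -0.001]
force: [0.8, -0.8, 0.6]
opening: 0.0849
finger_force: 0.0
```

Emit:
step_arm(
  increments=[0, 0, -15, 0, 0, 0, 0, 0, -10, 0, 0, 0, 0, 0, 0, 0, 0, 0, 0, 0, 0, 0, 0, 0, 0, 0, 0, 0, 0, 0],
)

```text
time_s: 2.75
tcp_pos: [0.4599, -0.2501, 0.0268]
tool_rot: [0.0, 0.989, 0.15, 0.0]
force: [-0.0, 0.3, 0.1]
opening: 0.0853
finger_force: 0.0
```

Emit:
step_arm(
  increments=[0, 0, 0, 0, 0, 0, 0, 0, 0, 0, 0, 0, 0, 0, 0, 0, 0, 0, 0, 0, 0, 0, 0, 0, 0, 0, 0, 0, 0, 0],
  grip=0,
)

```text
time_s: 3.38
tcp_pos: [0.4596, -0.25, 0.0266]
tool_rot: [0.0, 0.989, 0.15, 0.0]
force: [-0.6, 0.7, 6.4]
opening: 0.039
finger_force: 60.0
```

Emit:
step_arm(
  increments=[0, 0, 0, 0, 0, 0, 0, 0, 0, 0, 0, 0, 0, 0, 10, 0, 0, 0, 0, 0, 20, 0, 0, 0, 0, 0, 20, 0, 0, 0],
)

```text
time_s: 4.0
tcp_pos: [0.4595, -0.25, 0.0772]
tool_rot: [-0.0, 0.989, 0.15, -0.0]
force: [0.3, -0.3, -0.6]
opening: 0.0391
finger_force: 60.3
```

Emit:
step_arm(
  increments=[0, 0, 25, 0, 0, 0, 0, 0, 25, 0, 0, 0, 0, 0, 25, 0, 0, 0, 0, 0, 25, 0, 0, 0, 5, 20, 0, 0, 0, 4],
)

```text
time_s: 4.62
tcp_pos: [0.4652, -0.2312, 0.1783]
tool_rot: [0.001, 0.983, 0.184, 0.001]
force: [0.2, 0.6, -1.3]
opening: 0.0391
finger_force: 60.3
```

Emit:
step_arm(
  increments=[5, 36, 0, 0, 0, 8, 5, 36, 0, 0, 0, 8, 5, 36, 0, 0, 0, 8, 5, 36, 0, 0, 0, 8, 5, 36, 0, 0, 0, 8],
)

```text
time_s: 5.25
tcp_pos: [0.489, -0.0475, 0.1757]
tool_rot: [-0.001, 0.858, 0.513, -0.0]
force: [1.1, 0.2, -0.2]
opening: 0.0396
finger_force: 60.2
```

Emit:
step_arm(
  increments=[5, 36, 0, 0, 0, 8, 5, 36, 0, 0, 0, 8, 5, 36, 0, 0, 0, 8, 5, 26, 0, 0, 0, 8, 2, 12, 0, 0, 0, 2],
)

```text
time_s: 5.88
tcp_pos: [0.5108, 0.0984, 0.1757]
tool_rot: [-0.001, 0.672, 0.741, -0.0]
force: [0.9, -0.4, -1.6]
opening: 0.0394
finger_force: 60.2
```

Emit:
step_arm(
  increments=[0, 0, 0, 0, 0, 0, 0, 0, 0, 0, 0, 0, 0, 0, 0, 0, 0, 0, 0, 0, 0, 0, 0, 0, 0, 0, 0, 0, 0, 0],
)

```text
time_s: 6.5
tcp_pos: [0.5116, 0.0957, 0.1763]
tool_rot: [0.0, 0.674, 0.739, -0.0]
force: [-0.1, 0.1, 0.4]
opening: 0.039
finger_force: 60.2
```

```bash
python3 - <<'E'
from h import *
w=grab('wrist','w2.png');b=grab('side','s2.png');s=state();print(s['time_s'],s['tcp_pos'],s['tool_rot'],s['q'])
np.set_printoptions(precision=1,suppress=True)
Q=cloud(w).reshape(-1,3)
def an(Q,t):
    if len(Q)>5:print(t,len(Q),cv2.minAreaRect((Q[:,:2]*1000).astype(np.float32)),np.median(Q[:,2]))
n=lambda c,r:np.hypot(Q[:,0]-c[0],Q[:,1]-c[1])<r
an(Q[n((.511,.097),.05)&(Q[:,2]>.02)&(Q[:,2]<.032)],'block')
an(Q[n((.511,.097),.04)&(Q[:,2]>.0)&(Q[:,2]<.017)&(abs(Q[:,0]-.511)<.017)&(abs(Q[:,1]-.097)<.02)],'recess')
an(Q[(Q[:,2]>.118)&(Q[:,2]<.13)&(abs(Q[:,1]+.01)<.03)],'bar')
an(Q[(Q[:,2]>.14)&(Q[:,2]<.185)&n((.511,.097),.05)],'mk')
im=np.hstack([cv2.resize(w['image'],(400,300)),b['image'][140:340,160:427][:,:,:].repeat(1,0)[:200]] if 0 else [cv2.resize(w['image'],(400,300)),cv2.resize(b['image'][170:320,150:350],(400,300))])
cv2.imwrite('pics/both2.png',im[:,:,::-1])
E
```

```text
6.6 [0.51158491 0.09586839 0.17630074] [ 1.34484931e-05  6.73995986e-01  7.38735007e-01 -5.27314074e-06] [ 0.02094994  0.42977272 -0.42002641  1.90666167  0.22785231  0.85157073
 -0.424713  ]
block 3451 ((511.5516357421875, 91.45838928222656), (82.3338394165039, 60.52622985839844), 5.470011234283447) 0.02616347498753646
recess 1081 ((511.02923583984375, 96.83863830566406), (35.32676696777344, 25.972043991088867), 4.2318949699401855) 0.010890661728661655
bar 1458 ((520.2003784179688, -7.819575309753418), (170.98817443847656, 13.941617965698242), 5.534307479858398) 0.12326479248599759
mk 3675 ((509.58544921875, 106.4620132446289), (60.0905647277832, 14.003802299499512), 3.9276909828186035) 0.17076710384990168
```

View pics/both2.png

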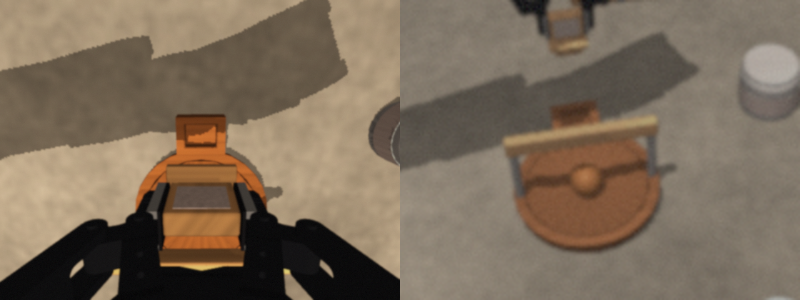

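The left view shows the marker held above, with the block and its recess at (202,135) clear of it. The right view shows the ball in the middle at (587,180). Next I need the slot's centre and the marker's offset in the grip.

```bash
python3 - <<'E'
from h import *
np.set_printoptions(precision=1,suppress=True)
a=np.radians(95.4);ex=np.array([np.cos(a),np.sin(a)]);ey=np.array([-ex[1],ex[0]])
R=np.stack([ex,ey]);o=np.array([.5112,.0962])
for n in('wrist','top'):
    Q=cloud(grab(n)).reshape(-1,3);L=(Q[:,:2]-o)@R.T*1000;z=Q[:,2]*1000
    b=(z>21)&(z<32)&(abs(L[:,0])<32)&(abs(L[:,1])<36)
    k=b&(abs(L[:,1])>21)&(L[:,0]>-10);  print(n,'block y range',np.percentile(L[k,1],[.5,99.5]),'x max',np.percentile(L[b,0],99.5),b.sum())
    r=(z<18)&(z>5)&(abs(L[:,0])<19)&(abs(L[:,1])<25)
    if r.sum():print('recess x',np.percentile(L[r,0],[1,99]),'y',np.percentile(L[r,1],[1,99]))
    for lo,hi in((200,220),(140,172),(172,220)):
        m=(z>lo)&(z<hi)&(abs(L[:,0])<30)&(abs(L[:,1])<19)
        if m.sum():print('mk',lo,m.sum(),np.percentile(L[m,0],[1,50,99]),np.percentile(z[m],[1,50,99]))
E
```

```text
wrist block y range [-28.8  30.9] x max 25.363748423448136 3086
recess x [-12.   13.5] y [-17.8  20.1]
mk 200 4807 [-6.3  3.3  7.5] [200.4 210.1 211.7]
mk 140 2126 [ 5.9 12.2 16.9] [165.1 170.4 171.8]
mk 172 7373 [-6.2  6.3  7.6] [173.4 207.6 211.6]Traceback (most recent call last):
  File "<stdin>", line 8, in <module>
    return _quantile_unchecked(
        a, q, axis, out, overwrite_input, method, keepdims, weights)
    return _ureduce(a,
                    func=_quantile_ureduce_func,
    ...<5 lines>...
                    overwrite_input=overwrite_input,
                    method=method)
    r = func(a, **kwargs)
    result = _quantile(arr,
                       quantiles=q,
    ...<2 lines>...
                       out=out,
                       weights=wgt)
    slices_having_nans = np.isnan(arr[-1, ...])
                                  ~~~^^^^^^^^^
IndexError: index -1 is out of bounds for axis 0 with size 0
```

Emit:
step_arm(
  increments=[-1.4, 0.5, 0, 0, 0, 0, 0, 0, -25, 0, 0, 0, 0, 0, -25, 0, 0, 0, 0, 0, -25, 0, 0, 0, 0, 0, -15, 0, 0, 0],
)

```text
time_s: 7.32
tcp_pos: [0.5097, 0.0965, 0.0853]
tool_rot: [-0.0, 0.674, 0.739, -0.0]
force: [-0.0, 0.4, -0.2]
opening: 0.0393
finger_force: 60.3
```

Emit:
step_arm(
  increments=[0, 0, -12, 0, 0, 0, 0, 0, -10, 0, 0, 0, 0, 0, -4, 0, 0, 0, 0, 0, -4, 0, 0, 0, 0, 0, -2, 0, 0, 0],
)

```text
time_s: 7.95
tcp_pos: [0.5103, 0.0965, 0.0544]
tool_rot: [0.0, 0.674, 0.739, 0.0]
force: [-0.2, -0.4, 0.3]
opening: 0.0394
finger_force: 60.3
```

Emit:
step_arm(
  increments=[0, 0, -2, 0, 0, 0, 0, 0, -2, 0, 0, 0, 0, 0, -2, 0, 0, 0, 0, 0, 0, 0, 0, 0, 0, 0, 0, 0, 0, 0],
)

```text
time_s: 8.57
tcp_pos: [0.5102, 0.0965, 0.0483]
tool_rot: [0.0, 0.674, 0.739, -0.0]
force: [-0.3, 0.7, -1.0]
opening: 0.0391
finger_force: 60.3
```

Emit:
step_arm(
  increments=[0, 0, -2, 0, 0, 0, 0, 0, -2, 0, 0, 0, 0, 0, -2, 0, 0, 0, 0, 0, -1, 0, 0, 0, 0, 0, 0, 0, 0, 0],
)

```text
time_s: 9.2
tcp_pos: [0.5101, 0.0965, 0.0412]
tool_rot: [-0.0, 0.674, 0.739, -0.0]
force: [0.2, -0.7, -1.4]
opening: 0.0392
finger_force: 60.3
```

Emit:
step_arm(
  increments=[0, 0, -1, 0, 0, 0, 0, 0, -1, 0, 0, 0, 0, 0, -1, 0, 0, 0, 0, 0, -1, 0, 0, 0, 0, 0, 0, 0, 0, 0],
)

```text
time_s: 9.82
tcp_pos: [0.5102, 0.0965, 0.0385]
tool_rot: [0.0, 0.674, 0.739, 0.0]
force: [-4.3, -0.4, 19.6]
opening: 0.0389
finger_force: 62.9
```

Emit:
step_arm(
  increments=[0, 0, -0.5, 0, 0, 0, 0, 0, -0.5, 0, 0, 0, 0, 0, 0, 0, 0, 0, 0, 0, 0, 0, 0, 0, 0, 0, 0, 0, 0, 0],
)

```text
time_s: 10.45
tcp_pos: [0.5102, 0.0966, 0.0385]
tool_rot: [0.001, 0.674, 0.739, 0.0]
force: [-8.4, -1.1, 34.1]
opening: 0.0393
finger_force: 64.7
```

```bash
python3 - <<'E'
from h import *
w=grab('wrist');s=state();print(s['time_s'],s['tcp_pos'],s['force'],s['ft_torque'])
np.set_printoptions(precision=1,suppress=True)
a=np.radians(95.4);ex=np.array([np.cos(a),np.sin(a)]);ey=np.array([-ex[1],ex[0]])
Q=cloud(w).reshape(-1,3);L=(Q[:,:2]-[.5102,.0965])@np.stack([ex,ey]).T*1000;z=Q[:,2]*1000
m=(abs(L[:,0])<40)&(abs(L[:,1])<22)&(z<85)
print(np.histogram(z[m],bins=np.arange(0,84,2)))
for lo,hi in((28,40),(66,80)):
    k=m&(z>lo)&(z<hi);print(lo,k.sum(),np.percentile(z[k],[5,50,95]),np.percentile(L[k,0],[1,99]))
im=cv2.resize(w['image'],(560,420));cv2.imwrite('pics/w3.png',im[:,:,::-1])
E
```

```text
10.5 [0.51022287 0.09654877 0.03846667] [-8.61159527 -1.07469281 33.55768926] [-0.43094463  1.98598373 -0.04216772]
(array([2056,  169,   73,   96,   86,   86,   98,  103,   96,   98,  109,
        112,  263, 1414,  153,  356, 1880,  152,  154,  167,  125,  162,
        201,  224,  245,  231,  266,  257,  285,  270,  301,  318,  325,
        387,  414,  833, 3207,  176,  381,  465,   71]), array([ 0,  2,  4,  6,  8, 10, 12, 14, 16, 18, 20, 22, 24, 26, 28, 30, 32,
       34, 36, 38, 40, 42, 44, 46, 48, 50, 52, 54, 56, 58, 60, 62, 64, 66,
       68, 70, 72, 74, 76, 78, 80, 82]))
28 2862 [29.9 32.8 38.3] [ 6.  20.1]
66 5863 [67.6 72.7 78.4] [-9.3 11.8]
```

View pics/w3.png

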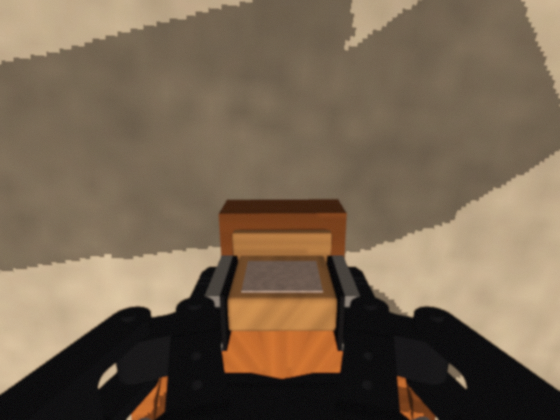

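The marker is home: the shoulder top is at 32.8 mm and the block top at about 26.5 mm, pressed with 34 N. In the picture the shoulder sits flat on the block around (283,240). I'll relieve the push and let go.

Emit:
step_arm(
  increments=[0, 0, 1, 0, 0, 0, 0, 0, 1, 0, 0, 0, 0, 0, 0, 0, 0, 0, 0, 0, 0, 0, 0, 0, 0, 0, 0, 0, 0, 0],
)

```text
time_s: 11.12
tcp_pos: [0.5103, 0.0966, 0.0386]
tool_rot: [0.0, 0.674, 0.739, 0.0]
force: [-2.4, 0.0, 7.6]
opening: 0.0389
finger_force: 61.4
```

Emit:
step_arm(
  increments=[0, 0, 0, 0, 0, 0, 0, 0, 0, 0, 0, 0, 0, 0, 0, 0, 0, 0, 0, 0, 0, 0, 0, 0, 0, 0, 0, 0, 0, 0],
  grip=1,
)

```text
time_s: 11.75
tcp_pos: [0.5101, 0.0965, 0.0382]
tool_rot: [-0.0, 0.674, 0.739, -0.0]
force: [-0.1, -0.2, -0.4]
opening: 0.0851
finger_force: 0.0
```

Emit:
step_arm(
  increments=[0, 0, 0, 0, 0, 0, 0, 0, 4, 0, 0, 0, 0, 0, 20, 0, 0, 0, 0, 0, 30, 0, 0, 0, 0, 0, 30, 0, 0, 0],
)

```text
time_s: 12.38
tcp_pos: [0.51, 0.0965, 0.1234]
tool_rot: [-0.0, 0.674, 0.739, -0.0]
force: [0.1, -0.8, 0.3]
opening: 0.0853
finger_force: 0.0
```

Emit:
step_arm(
  increments=[0, 0, 30, 0, 0, 0, 0, 0, 30, 0, 0, 0, 0, 0, 20, 0, 0, 0, 0, 0, 0, 0, 0, 0, 0, 0, 0, 0, 0, 0],
)

```text
time_s: 13.0
tcp_pos: [0.5098, 0.0963, 0.2018]
tool_rot: [-0.0, 0.674, 0.739, -0.0]
force: [-0.2, -0.1, -0.4]
opening: 0.0856
finger_force: 0.0
```

```bash
python3 - <<'E'
from h import *
np.set_printoptions(precision=1,suppress=True)
b=grab('side');s=state();print(s['time_s'],s['tcp_pos'],s['opening'])
a=np.radians(95.4);ex=np.array([np.cos(a),np.sin(a)]);R=np.stack([ex,[-ex[1],ex[0]]])
for n in('wrist','top','side'):
    Q=cloud(grab(n)).reshape(-1,3);L=(Q[:,:2]-[.5102,.0965])@R.T*1000;z=Q[:,2]*1000
    k=(abs(L[:,0])<25)&(abs(L[:,1])<32)&(z>66)&(z<80)
    if k.sum()>5:print(n,'plaque',cv2.minAreaRect((Q[k,:2]*1000).astype(np.float32)),np.percentile(z[k],[10,50,90]))
    k=(abs(L[:,0]+108)<30)&(abs(L[:,1])<100)&(z>115)&(z<132)
    if k.sum()>5:print(n,'bar',cv2.minAreaRect((Q[k,:2]*1000).astype(np.float32)),np.median(z[k]))
E
```

```text
13.05 [0.5 0.1 0.2] 0.08550486701192754
wrist plaque ((509.72576904296875, 97.22551727294922), (39.973384857177734, 14.1759672164917), 5.29218053817749) [70.6 72.6 73.5]
wrist bar ((520.1303100585938, -8.379508972167969), (177.63002014160156, 15.211356163024902), 5.551734924316406) 124.12419090645088
top bar ((558.114990234375, -7.3598480224609375), (104.59259796142578, 14.16667366027832), 5.520174026489258) 123.56908411909961
side plaque ((510.2652587890625, 93.23005676269531), (39.13895797729492, 18.251399993896484), 6.44015645980835) [67.1 69.1 71.5]
side bar ((520.5810546875, -12.045352935791016), (177.899658203125, 19.455713272094727), 4.702372074127197) 121.22550344479106
```

Emit:
step_arm(
  increments=[1, -10.6, 0, 0, 0, 9, 1, -10.6, 0, 0, 0, 9, 1, -10.6, 0, 0, 0, 9, 1, -10.6, 0, 0, 0, 9, 1, -10.6, 0, 0, 0, 9],
)

```text
time_s: 13.82
tcp_pos: [0.515, 0.0432, 0.2018]
tool_rot: [-0.0, 0.337, 0.941, -0.0]
force: [0.1, 0.2, -0.2]
opening: 0.0855
finger_force: 0.0
```

Emit:
step_arm(
  increments=[1, -10.6, 0, 0, 0, 9, 1, -10.6, 0, 0, 0, 9, 1, -10.6, 0, 0, 0, 9, 1, -10.6, 0, 0, 0, 9, 1, -10.6, 0, 0, 0, 9.2],
)

```text
time_s: 14.45
tcp_pos: [0.52, -0.0099, 0.2018]
tool_rot: [-0.0, -0.05, 0.999, 0.0]
force: [-0.0, 0.2, -0.4]
opening: 0.0855
finger_force: 0.0
```

Emit:
step_arm(
  increments=[0, 0, 0, 0, 0, 0, 0, 0, 0, 0, 0, 0, 0, 0, 0, 0, 0, 0, 0, 0, 0, 0, 0, 0, 0, 0, 0, 0, 0, 0],
)

```text
time_s: 15.08
tcp_pos: [0.5202, -0.0092, 0.2024]
tool_rot: [0.0, -0.048, 0.999, -0.0]
force: [0.3, 0.5, -0.2]
opening: 0.0852
finger_force: 0.0
```

```bash
python3 - <<'E'
from h import *
w=grab('wrist','w4.png');s=state();print(s['time_s'],s['tcp_pos'],s['tool_rot'],s['q'])
Q=cloud(w).reshape(-1,3);z=Q[:,2]
k=(z>.115)&(z<.132)&(np.hypot(Q[:,0]-.52,Q[:,1]+.01)<.1)
print(k.sum(),cv2.minAreaRect((Q[k,:2]*1000).astype(np.float32)),np.median(z[k]))
E
```

```text
15.125 [ 0.52017194 -0.00930507  0.20233525] [ 5.48766394e-05 -4.76391936e-02  9.98864607e-01 -4.42675189e-05] [ 0.50275861  0.47427158 -0.83931716  1.8643282   0.41904966  0.98908318
  1.14792834]
5237 ((520.5152587890625, -9.682966232299805), (177.76480102539062, 14.04364013671875), 5.516402721405029) 0.12460270389647049
```

View pics/w4.png

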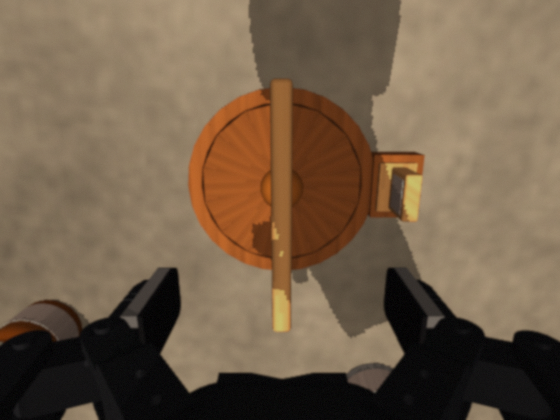

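The wrist picture shows the bar at column 282, midway between the fingers at 180 and 387. The marker is standing at (405,190) and the ball is centred at (281,187). I'll descend and pinch the bar.

Emit:
step_arm(
  increments=[0, -0.5, -25, 0, 0, 0, 0, 0, -25, 0, 0, 0, 0, 0, -20, 0, 0, 0, 0, 0, -20, 0, 0, 0, 0, 0, -10, 0, 0, 0],
)

```text
time_s: 15.75
tcp_pos: [0.5198, -0.01, 0.1014]
tool_rot: [-0.001, -0.048, 0.999, 0.0]
force: [-0.1, 0.4, 0.3]
opening: 0.0853
finger_force: 0.0
```

Emit:
step_arm(
  increments=[0, 0, -6, 0, 0, 0, 0, 0, -4, 0, 0, 0, 0, 0, 0, 0, 0, 0, 0, 0, 0, 0, 0, 0, 0, 0, 0, 0, 0, 0],
)

```text
time_s: 16.38
tcp_pos: [0.5204, -0.01, 0.0926]
tool_rot: [0.0, -0.048, 0.999, -0.0]
force: [0.2, 0.9, 1.0]
opening: 0.0854
finger_force: 0.0
```

Emit:
step_arm(
  increments=[0, 0, 0, 0, 0, 0, 0, 0, 0, 0, 0, 0, 0, 0, 0, 0, 0, 0, 0, 0, 0, 0, 0, 0, 0, 0, 0, 0, 0, 0],
  grip=0,
)

```text
time_s: 17.0
tcp_pos: [0.5202, -0.0098, 0.0924]
tool_rot: [0.0, -0.048, 0.999, 0.0]
force: [-2.0, 1.1, 2.4]
opening: 0.0133
finger_force: 59.1
```

Emit:
step_arm(
  increments=[0, 0, 0, 0, 0, 0, 0, 0, 0, 0, 0, 0, 0, 0, 0, 0, 0, 0, 0, 0, 0, 0, 0, 0, 0, 0, 0, 0, 0, 0],
)

```text
time_s: 17.62
tcp_pos: [0.5202, -0.0098, 0.0924]
tool_rot: [0.0, -0.048, 0.999, 0.0]
force: [-1.2, 1.4, 5.5]
opening: 0.0131
finger_force: 59.5
```

Now a gentle lift. I'll do the first few centimetres slowly, then check level.

Emit:
step_arm(
  increments=[0, 0, 0.5, 0, 0, 0, 0, 0, 1, 0, 0, 0, 0, 0, 2, 0, 0, 0, 0, 0, 3, 0, 0, 0, 0, 0, 3, 0, 0, 0],
)

```text
time_s: 18.25
tcp_pos: [0.5201, -0.01, 0.102]
tool_rot: [-0.0, -0.048, 0.999, -0.0]
force: [-0.1, -0.2, -5.7]
opening: 0.013
finger_force: 58.4
```

Emit:
step_arm(
  increments=[0, 0, 3, 0, 0, 0, 0, 0, 3, 0, 0, 0, 0, 0, 2, 0, 0, 0, 0, 0, 1, 0, 0, 0, 0, 0, 0, 0, 0, 0],
)

```text
time_s: 18.88
tcp_pos: [0.5202, -0.01, 0.1108]
tool_rot: [0.0, -0.048, 0.999, -0.0]
force: [-0.9, -0.1, -6.6]
opening: 0.013
finger_force: 58.4
```

```bash
cat > chk.py <<'E'
from h import *
import sys
np.set_printoptions(precision=1,suppress=True)
s=state();print(s['time_s'],s['tcp_pos']*1000,s['force'],s['ft_torque'],s['tool_rot'].round(3))
yaw=np.radians(float(sys.argv[1]));ex=np.array([np.cos(yaw),np.sin(yaw)]);R=np.stack([ex,[-ex[1],ex[0]]])
c=s['tcp_pos'][:2];lift=s['tcp_pos'][2]*1000-92.4;print('lift',lift)
for n in sys.argv[2].split(','):
    f=grab(n,sys.argv[3]+n+'.png');P=cloud(f);Q=P.reshape(-1,3);L=(Q[:,:2]-c)@R.T*1000;z=Q[:,2]*1000-lift
    r=np.hypot(L[:,0],L[:,1])
    # bar level and yaw
    k=(r<90)&(z>112)&(z<132)&(abs(L[:,0])<11)
    if k.sum()>20: print(n,'bar',k.sum(),cv2.minAreaRect((Q[k,:2]*1000).astype(np.float32)),'slope_y deg',np.degrees(np.polyfit(L[k,1],z[k],1)[0]) )
    k=(abs(r-85)<4)&(z>14)&(z<30)&(abs(L[:,1])<75)
    if k.sum()>20:
        A=np.c_[L[k,:2],np.ones(k.sum())];m=np.linalg.lstsq(A,z[k],rcond=None)[0];print(n,'rim slopes deg x,y',np.degrees(m[:2]),m[2],k.sum())
    hsv=cv2.cvtColor(f['image'],cv2.COLOR_RGB2HSV)
    k=(r<60)&(z>32)&(z<55)
    if k.sum()>5:print(n,'ball pts',k.sum(),'dish xy mean',L[k].mean(0),z[k].max())
    k=(abs(L[:,0]-108)<25)&(abs(L[:,1])<28)&(z>64)&(z<82)
    if k.sum()>5:print(n,'plaque dish xy',L[k].mean(0),np.median(z[k]),'rect',cv2.minAreaRect((Q[k,:2]*1000).astype(np.float32))[2])
E
python3 chk.py 95.5 side,wrist l1
```

```text
18.875 [520.2 -10.  110.8] [-0.9 -0.1 -6.6] [-0.1 -0.  -0. ] [ 0. -0.  1. -0.]
lift 18.44170839631977
side bar 456 ((520.654052734375, -11.598627090454102), (177.6109619140625, 18.434982299804688), 5.4257121086120605) slope_y deg 0.017512884870918604
side rim slopes deg x,y [-0.1  0.1] 19.560581831670383 276
side ball pts 179 dish xy mean [-8.1  0.2] 50.129588169839906
side plaque dish xy [102.1  18.6] 70.85706932909295 rect 0.9512380361557007
wrist bar 14410 ((490.8645324707031, -11.758866310119629), (119.13536071777344, 21.952138900756836), 2.1326088905334473) slope_y deg -0.4700471143738977
wrist rim slopes deg x,y [ 0.2 -0.2] 22.58370339033816 6317
wrist ball pts 799 dish xy mean [-0.4  2.9] 47.66063945001213
wrist plaque dish xy [103.9   2. ] 72.22466071908345 rect 5.915590286254883
```

It is level. I'll lift the remaining 82 mm smoothly.

Emit:
step_arm(
  increments=[0, 0, 1, 0, 0, 0, 0, 0, 2, 0, 0, 0, 0, 0, 4, 0, 0, 0, 0, 0, 6, 0, 0, 0, 0, 0, 7, 0, 0, 0],
)

```text
time_s: 19.6
tcp_pos: [0.5202, -0.01, 0.1313]
tool_rot: [0.0, -0.048, 0.999, -0.0]
force: [0.2, 0.3, -6.8]
opening: 0.0133
finger_force: 58.4
```

Emit:
step_arm(
  increments=[0, 0, 8, 0, 0, 0, 0, 0, 8, 0, 0, 0, 0, 0, 8, 0, 0, 0, 0, 0, 8, 0, 0, 0, 0, 0, 8, 0, 0, 0],
)

```text
time_s: 20.23
tcp_pos: [0.5202, -0.01, 0.1713]
tool_rot: [0.0, -0.048, 0.999, -0.0]
force: [0.0, 0.1, -6.0]
opening: 0.0131
finger_force: 58.4
```

Emit:
step_arm(
  increments=[0, 0, 7, 0, 0, 0, 0, 0, 6, 0, 0, 0, 0, 0, 5, 0, 0, 0, 0, 0, 3, 0, 0, 0, 0, 0, 1, 0, 0, 0],
)

```text
time_s: 20.85
tcp_pos: [0.5202, -0.01, 0.1929]
tool_rot: [0.0, -0.048, 0.999, -0.0]
force: [0.3, 0.1, -5.7]
opening: 0.0132
finger_force: 58.4
```

Emit:
step_arm(
  increments=[0, 0, 0, 0, 0, 0, 0, 0, 0, 0, 0, 0, 0, 0, 0, 0, 0, 0, 0, 0, 0, 0, 0, 0, 0, 0, 0, 0, 0, 0],
)

```text
time_s: 21.48
tcp_pos: [0.5202, -0.01, 0.1928]
tool_rot: [-0.0, -0.048, 0.999, -0.0]
force: [0.5, -1.0, -6.3]
opening: 0.0129
finger_force: 58.4
```

```bash
python3 chk.py 95.5 side,wrist l2
```

```text
21.475 [520.2 -10.  192.8] [ 0.5 -1.  -6.3] [-0.1  0.  -0. ] [-0. -0.  1. -0.]
lift 100.35803712035013
side bar 506 ((520.3905029296875, -12.14649772644043), (177.39688110351562, 18.050134658813477), 5.854996681213379) slope_y deg -0.1696610866870336
side rim slopes deg x,y [-0.2 -0. ] 19.32261179907273 327
side ball pts 185 dish xy mean [-8.1  0.6] 50.69850668076785
side plaque dish xy [100.8  18.2] 69.05779374724196 rect 16.964906692504883
wrist bar 14409 ((491.0912780761719, -13.036489486694336), (119.07159423828125, 21.954553604125977), 6.368785858154297) slope_y deg -0.4690494326536756
wrist rim slopes deg x,y [ 0.2 -0.2] 22.696591330957602 6287
wrist ball pts 808 dish xy mean [-0.2  2.9] 47.95921609025228
wrist plaque dish xy [103.8   1.9] 72.28662751606402 rect 5.080798149108887
```

Emit:
step_arm(
  increments=[0, 0, 0, 0, 0, -0.5, 0, 0, 0, 0, 0, -1, 0, 0, 0, 0, 0, -2, 0, 0, 0, 0, 0, -3, 0, 0, 0, 0, 0, -3.7],
)

```text
time_s: 22.2
tcp_pos: [0.5202, -0.01, 0.1928]
tool_rot: [0.0, 0.043, 0.999, 0.0]
force: [-0.8, -0.0, -6.1]
opening: 0.0129
finger_force: 58.4
```

Emit:
step_arm(
  increments=[0, 0, 0, 0, 0, -3.75, 0, 0, 0, 0, 0, -3.75, 0, 0, 0, 0, 0, -3.75, 0, 0, 0, 0, 0, -3.75, 0, 0, 0, 0, 0, -3.75],
)

```text
time_s: 22.82
tcp_pos: [0.5201, -0.0099, 0.1928]
tool_rot: [0.0, 0.205, 0.979, 0.0]
force: [0.0, 1.2, -6.8]
opening: 0.0128
finger_force: 58.4
```

Emit:
step_arm(
  increments=[0, 0, 0, 0, 0, -3.75, 0, 0, 0, 0, 0, -3.75, 0, 0, 0, 0, 0, -3.75, 0, 0, 0, 0, 0, -3.75, 0, 0, 0, 0, 0, -3.75],
)

```text
time_s: 23.45
tcp_pos: [0.5201, -0.0099, 0.1928]
tool_rot: [-0.0, 0.362, 0.932, 0.0]
force: [-0.4, 0.4, -6.4]
opening: 0.0131
finger_force: 58.4
```

Emit:
step_arm(
  increments=[0, 0, 0, 0, 0, -3.75, 0, 0, 0, 0, 0, -3.75, 0, 0, 0, 0, 0, -3.75, 0, 0, 0, 0, 0, -3.75, 0, 0, 0, 0, 0, -3.75],
)

```text
time_s: 24.08
tcp_pos: [0.5201, -0.0098, 0.1928]
tool_rot: [-0.0, 0.509, 0.861, 0.0]
force: [-0.3, -0.2, -5.6]
opening: 0.0131
finger_force: 58.4
```

Emit:
step_arm(
  increments=[0, 0, 0, 0, 0, -3.75, 0, 0, 0, 0, 0, -3.75, 0, 0, 0, 0, 0, -3.75, 0, 0, 0, 0, 0, -3.75, 0, 0, 0, 0, 0, -3.75],
)

```text
time_s: 24.7
tcp_pos: [0.5201, -0.0098, 0.1928]
tool_rot: [-0.0, 0.642, 0.766, 0.0]
force: [0.4, 0.5, -6.2]
opening: 0.0131
finger_force: 58.4
```

Emit:
step_arm(
  increments=[0, 0, 0, 0, 0, -3.7, 0, 0, 0, 0, 0, -3, 0, 0, 0, 0, 0, -2, 0, 0, 0, 0, 0, -1, 0, 0, 0, 0, 0, -0.5],
)

```text
time_s: 25.32
tcp_pos: [0.5202, -0.0099, 0.1928]
tool_rot: [-0.0, 0.707, 0.707, 0.0]
force: [-0.3, -0.7, -6.0]
opening: 0.0133
finger_force: 58.4
```

Emit:
step_arm(
  increments=[0, 0, 0, 0, 0, 0, 0, 0, 0, 0, 0, 0, 0, 0, 0, 0, 0, 0, 0, 0, 0, 0, 0, 0, 0, 0, 0, 0, 0, 0],
)

```text
time_s: 25.95
tcp_pos: [0.5202, -0.01, 0.1928]
tool_rot: [0.0, 0.707, 0.708, 0.0]
force: [0.2, -0.9, -6.7]
opening: 0.0134
finger_force: 58.4
```

```bash
python3 chk.py 0 side,top,wrist l3
```

```text
25.95 [520.2 -10.  192.8] [ 0.2 -0.9 -6.7] [ 0.   0.1 -0. ] [0.  0.7 0.7 0. ]
lift 100.41704233687352
side bar 321 ((520.9917602539062, -38.26087951660156), (21.199621200561523, 122.5491714477539), 3.4886817932128906) slope_y deg 0.68078541719126
side rim slopes deg x,y [0.2 0. ] 19.800920862956772 408
side ball pts 94 dish xy mean [ 3.  -7.5] 48.41628859716198
side plaque dish xy [105.4  -3.9] 69.41182413394966 rect 89.8382339477539
top bar 140 ((520.9388427734375, 47.751991271972656), (54.98277282714844, 13.772703170776367), 89.2031021118164) slope_y deg -0.5245538658148593
top rim slopes deg x,y [ 0.  -0.3] 21.507793132029178 152
wrist bar 14384 ((519.0736694335938, 19.700881958007812), (21.909269332885742, 118.25163269042969), 3.532818555831909) slope_y deg -0.4704114897885972
wrist rim slopes deg x,y [ 0.3 -0.2] 22.68388292886223 6324
wrist ball pts 797 dish xy mean [-1.  3.] 48.281826256292135
wrist plaque dish xy [103.3   2.2] 72.23074914249948 rect 0.13320530951023102
```

View pics/l3side.png

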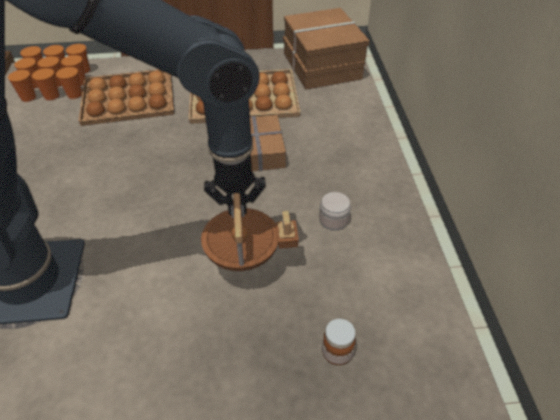

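The side picture shows the dish up and level at (240,240), with the marker at (287,222) pointing away from the robot. The box, jar and tin have not moved. One short rest, then I'll hand it in.

Emit:
step_arm(
  increments=[0, 0, 0, 0, 0, 0, 0, 0, 0, 0, 0, 0, 0, 0, 0, 0, 0, 0, 0, 0, 0, 0, 0, 0, 0, 0, 0, 0, 0, 0],
)

```text
time_s: 26.72
tcp_pos: [0.5202, -0.01, 0.1928]
tool_rot: [0.0, 0.707, 0.708, 0.0]
force: [0.3, 0.1, -5.7]
opening: 0.013
finger_force: 58.4
```

```bash
python3 chk.py 0 wrist l4 && python3 -c "
from bench import *
print(finish_job())"
```

```text
26.725 [520.2 -10.  192.8] [ 0.3  0.1 -5.7] [-0.   0.1  0. ] [0.  0.7 0.7 0. ]
lift 100.39908888431293
wrist bar 14425 ((519.7412719726562, 19.785293579101562), (21.980222702026367, 118.31831359863281), 1.3187599182128906) slope_y deg -0.4795639652829519
wrist rim slopes deg x,y [ 0.3 -0.2] 22.72923872651964 6315
wrist ball pts 789 dish xy mean [-0.8  2.9] 48.02518380745266
wrist plaque dish xy [103.3   2.3] 72.25739685194665 rect 0.6381564736366272
the job is handed in; nothing more can be done
None
```

The job is handed in at about 27 s: the marker is fully home and released, and the dish is held 10 cm up, level and still, with its marker end pointing straight away from the robot and the ball in the middle.

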